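# Spread a snap ring onto the bare axle stub

## Robot

A 6-joint arm with a two-finger parallel gripper is mounted at the origin on the work surface. World frame = base frame: x ahead of the robot, y to its left, z up, the work surface at z = 0. Lengths are in m, angles in rad, forces in N, time in s.
With the tool pointing down it reaches from about 0.35 to 0.975 m from the base axis. Payload 17.4 kg.
Tool frame: the origin (TCP) lies between the finger pads; the fingertips stand bot.nose_length ahead of it and the grasp point (between the pads) lies 11 mm behind it (bot.nose_length is the distance from the TCP to the fingertips, in m); z points along the fingers, y is the line along which they close (so a half turn about z gives the same grasp; the last joint's range is limited). The gripper opens to 85 mm and grips with 20 to 120 N. Pads are 22 mm wide; open, the fingers measure 114 mm over their backs; the gripper's body (76 mm by 85 mm) begins 54 mm behind the grasp point. The pads swing forward as they close: fully open they stand 13 mm farther back than shut.
Start: joints at [-0.038, 0.116, 1.442, -0, 1.584, -0.038], TCP at [0.675, -0, 0.239] pointing down, gripper open.
Joint ranges: [-2.83, 2.83], [-0.83, 2.19], [0.07, 2.5], [-1.14, 4.28], [0.01, 3], [-2.97, 2.97]. Speed limits (rad/s): [1.89, 1.89, 2.22, 3.14, 3.14, 3.14].

## Interface

Orientations are given as a unit quaternion [w, x, y, z].
In Python, from cell import bot gives the robot as it stands.
- The arm moves only by the shell command python3 -m pendant 'ROWS' [FORCE]. ROWS is JSON, a list of rows, each an object with "turn": the turn, a rotation vector about the world's x, y, z in rad, a list of three; "delta_pos": the shift along the world's x, y, z in mm, a list of three; "gripper": the opening, from -1 (shut) to 1 (fully open). In form: [{"turn": [wx, wy, wz], "delta_pos": [tx, ty, tz], "gripper": gripper}, ...]. A call has 1 to 5 rows; each row is the pose to reach, as a shift and turn from the pose commanded when the call began; what a row does not reach only later rows make up. A row lasts 1/10 s, in which the tool goes at most 50 mm and 8.59 degrees, less where a joint would pass 70% of its speed; a pose out of reach is approached as far as the arm can. A call with a gripper value outside its range is refused whole. The fingers move at their own pace and stop on an object; FORCE is the grip in N (left out, the last holds). Time passes only in rows, so rows that repeat a pose let the fingers close. It gives the time, the measured TCP pose, the force, the opening and the grip force at its end, in the units of the state.
- bot.state(): the state, without advancing time (a new reading comes with each control period).
- bot.read_camera(name): name is "scene" or "side" or "wrist"; returns a dict with "image" (420x560x3 uint8, red, green, blue), "K" (3x3 intrinsics, pixels), "rvec" (rotation vector, rad) and "tvec" (3), from world to camera coordinates, as OpenCV has them. Camera axes: x right, y down, z forward; pixel columns grow to the right and rows downward; lengths in m; the calibration is good to about 2 mm. The wrist camera is an equidistant fisheye: a pixel r from the principal point sees the ray r / f radians off the axis. A picture is of the moment at which its call begins. There is no depth.
- bot.finish_job(): hands the job in; it is judged then, once.
Trained networks look in a picture, given as the dict that the camera call returned (one of the last four; its "shot" number tells which), for a name from the list of things; names that differ only in an ending like _2 or _b are one class to them, and where a whole thing is asked for, a point or a joint stands for the part that bears it (a point fixed in the world has none). Each returns a list of dicts, best first, with "score" (0 to 1); they miss things now and then, are a little off and sometimes report something else, mostly with a low value. They report only what shows in the picture. A call takes as long as a camera call. They do not tell look-alikes from the thing itself.
- bot.masks_of(target, picture): "region" (420x560 bool, what is visible of it) and "position" ([column, row] in pixels, amid what is visible of it).
The state is a dict: "time_s": time; "qpos": joint angles; "dq": joint speeds; "joint_torque": joint torques, N m; "position": TCP position; "orientation": TCP orientation; "force": force on the tool from outside, world axes, zero at the start; "wrist_torque": the same for the moment, N m; "gripper_width": opening from 0.0 (shut) to 1.0 (fully open); "gripper_force": force on a finger pad.
Only numpy, scipy, OpenCV 4.12 (cv2) and the standard library are available. Lean on these libraries where they do the work, as an engineer would, in place of code of your own. Each camera call takes 0.05 s, during which the arm holds its last target. There are 200 camera calls.

## Task

One of the two pulley blocks already has its snap ring; the other has an empty groove. Take the snap ring pliers by the handles, squeeze them so that the ring is fully spread, slide the ring down over the stub with the empty groove until it lies on the pulley's face, level in the groove, and finish there still squeezing the pliers so that the ring stays spread. Do not push against the ring already fitted, and leave the other things on the table where they are.

Things in the scene. Friction and masses are not known exactly. Their poses are not given: they have to be found in the camera images.
- pliers: snap ring pliers, about 200 mm long, 0.13 to 0.21 kg, lying flat on a grey rest, handles loose, with a dark steel snap ring hooked on their two bent-down tips (it cannot come off them). Origin below the middle of the plate that joins the two levers, at its underside (40 mm above the table at the start); x points from the handles towards the ring, z up. They balance within 25 mm of the origin
- handles (a point): midpoint between the two black handles where to grip them: x -48, y 0, z 7 mm in the pliers' frame. Handles run from x -26 to -105 mm and are 14 mm high; over their outer faces they measure here about 53 mm when free and 26 mm when squeezed fully (faces then parallel to x)
- eye (a point): the point in the ring's opening, at half its thickness, where the stub's axis should pass when the ring is spread; fixed at x 69, y 0, z -15 mm in the pliers' frame. The ring is level, 3 mm thick, with its gap towards the handles. Shut, its opening is 28 mm wide, too small for a stub; fully spread, a stub has about 3 mm of play all round
- spread (a joint): how far the pliers are squeezed (rad, one lever). 0: handles free, ring shut; 0.28: squeezed to the stop, ring fully spread. Squeezing the handles together spreads tips and ring equally to both sides; a spring shuts them when let go (4 N each side at the grip point to begin, 12 N at the stop; a grip of 20 N or more holds the stop)
- rest: fixed grey rest under the pliers: base plate 150 x 60 mm, 6 mm thick, and two uprights 40 mm high, one 18 x 40 mm under the plate (x 48 mm), one 26 x 100 mm under the handle ends (x -52 mm), 78 mm clear between them. Origin at table height below the grip point, to within 3 mm; x as the pliers'
- stub_a: a fixed bearing block: dark steel foot 80 x 80 x 10 mm, on it an aluminium toothed pulley 68 mm across, its flat upper face 42 mm above the table, with an upright steel axle stub 32 mm across rising from it to 56.5 mm. A groove 25 mm across and 4.5 mm high runs round the stub just above the face. The other block is alike; one of them already has a ring. Origin on the axis at table height, z up
- stub_b: a fixed bearing block: dark steel foot 80 x 80 x 10 mm, on it an aluminium toothed pulley 68 mm across, its flat upper face 42 mm above the table, with an upright steel axle stub 32 mm across rising from it to 56.5 mm. A groove 25 mm across and 4.5 mm high runs round the stub just above the face. The other block is alike; one of them already has a ring. Origin on the axis at table height, z up
- stub_a_groove (a point): on the axis of stub_a, at half the height of its groove (2.25 mm above the pulley's face)
- stub_b_groove (a point): the same point of stub_b
- fitted_ring: the snap ring that already sits in the groove of one of the two stubs, flat dark steel, about 37 mm over its outside with two lugs on one side, 3 mm thick; origin at its centre. It stays there
- screwdriver: a screwdriver with a black handle, lying on the table (bystander)
- spare_pulley: a loose toothed pulley, 68 mm in diameter, 22 mm high, standing on the table (bystander)
- parts_tray: a small open white tray with a few spare parts in it, 75 x 55 x 18 mm (bystander)
- jar: a squat amber jar with a white cap, 56 mm in diameter, 60 mm high (bystander)
- solvent_bottle: a white bottle, 70 mm in diameter, 170 mm high (bystander)
- wafer_box: a flat round grey box, 110 mm in diameter, 20 mm high (bystander)
- wrench: a wrench lying on the table (bystander)
There are look-alikes about, which are no part of the job. Leave any red look-alike of the pliers alone. What is shaped like the stub_a but red is not meant.

How it is judged:
On the way:
1. the pliers are lifted off their rest, squeezed so that the ring is spread, and the ring is over the top of the stub whose groove is empty (height (world z) of eye above 0.058 m and value of joint spread above 0.23 rad and ((horizontal distance between eye and stub_a_groove below 0.03 m and horizontal distance between fitted_ring and stub_a_groove above 0.05 m) or (horizontal distance between eye and stub_b_groove below 0.03 m and horizontal distance between fitted_ring and stub_b_groove above 0.05 m))), for 0.05 s.
At the end, for the whole second after the job is handed in: the ring surrounds the stub that had an empty groove (eye within 7 mm of its axis), at the groove (eye 3 mm below to 2.5 mm above the groove's middle), the pliers level to 0.12 rad, still held in the fingers (over 3 N) with the ring spread (joint over 0.23 of 0.28), and at rest (((horizontal distance between eye and stub_a_groove below 0.007 m and z of eye in the frame of stub_a_groove between -0.003 and 0.0025 m and horizontal distance between fitted_ring and stub_a_groove above 0.05 m) or (horizontal distance between eye and stub_b_groove below 0.007 m and z of eye in the frame of stub_b_groove between -0.003 and 0.0025 m and horizontal distance between fitted_ring and stub_b_groove above 0.05 m)) and value of joint spread above 0.23 rad and angle between pliers's own z axis and vertical below 0.12 rad and contact force between the fingers and pliers above 3 N and linear speed of pliers below 0.02 m/s); the arm keeps its last pose, push and grip.
It fails at once if the pliers or their ring push on the ring already fitted (over 3 N) (contact force between pliers and fitted_ring above 3 N).
It fails at once if another thing on the table is pushed away (over 30 mm) (distance of any of screwdriver, spare_pulley, parts_tray, jar, solvent_bottle, wafer_box, wrench from where it was at the start of the episode above 0.03 m).
It also fails if it takes over 38 s, if anything falls off the work surface, if the arm or the gripper's body presses on something with over 40 N, if the wrist force passes 120 N, or if a joint passes its speed limit or range.

## Working session

There is one attempt and no reset: what is moved stays moved. The work goes in short steps, Python scripts to look and compute and a shell command to move; the robot and the scene stay as the last step left them, time stands still between calls to the robot, and variables do not carry over. Pictures are saved under pics/ and viewed, at most 10 in all, crops included, and the job is handed in when it is done.

```bash
mkdir -p pics; cat > h.py <<'E'
import numpy as np, cv2
from cell import bot
def ray(p,uv,fish=False):
    K=np.array(p["K"]);R=cv2.Rodrigues(np.array(p["rvec"],float))[0];t=np.array(p["tvec"],float).ravel()
    x=(uv[0]-K[0,2])/K[0,0];y=(uv[1]-K[1,2])/K[1,1]
    if fish:
        r=np.hypot(x,y);d=np.array([x/r*np.sin(r),y/r*np.sin(r),np.cos(r)]) if r>1e-9 else np.array([0,0,1.])
    else: d=np.array([x,y,1.])
    return -R.T@t,R.T@d
def atz(p,uv,z,fish=False):
    c,d=ray(p,uv,fish);return c+d*(z-c[2])/d[2]
def proj(p,X,fish=False):
    K=np.array(p["K"]);R=cv2.Rodrigues(np.array(p["rvec"],float))[0];t=np.array(p["tvec"],float).ravel()
    c=R@np.array(X,float)+t
    if fish:
        r=np.hypot(c[0],c[1]);th=np.arctan2(r,c[2]);a=c[:2]/r*th
    else:a=c[:2]/c[2]
    return np.array([K[0,0]*a[0]+K[0,2],K[1,1]*a[1]+K[1,2]])
def save(n,im,s=1):
    cv2.imwrite(n,cv2.resize(im[...,::-1],None,fx=s,fy=s,interpolation=cv2.INTER_CUBIC))
E
python3 - <<'E'
from h import *
P={n:bot.read_camera(n) for n in("scene","side","wrist")}
print(bot.nose_length)
save("pics/a.png",np.hstack([P["scene"]["image"],P["side"]["image"]]),0.71)
save("pics/w.png",P["wrist"]["image"],1.4)
for n in P:
  print(n,np.round(ray(P[n],(280,210))[0],3))
  for t in("pliers","stub_a","fitted_ring","rest"):
    for m in bot.masks_of(t,P[n])[:4]:
      print(n,t,round(m["score"],2),np.round(m["position"]),m["region"].sum(),np.round(atz(P[n],m["position"],.045,n=="wrist"),3))
E
```

```text
0.008
scene [ 1.463 -0.166  0.732]
scene pliers 0.7 [117. 175.] 405 [ 0.272 -0.406  0.045]
scene pliers 0.65 [154. 220.] 533 [ 0.505 -0.292  0.045]
scene stub_a 0.93 [407. 185.] 727 [0.438 0.39  0.045]
scene stub_a 0.65 [388. 222.] 878 [0.593 0.275 0.045]
scene stub_a 0.57 [301. 248.] 1017 [0.662 0.041 0.045]
scene rest 0.91 [151. 215.] 706 [ 0.48  -0.302  0.045]
side [ 0.241 -0.737  0.961]
side pliers 0.87 [214. 380.] 873 [ 0.217 -0.424  0.045]
side pliers 0.85 [314. 292.] 673 [ 0.522 -0.288  0.045]
side stub_a 0.82 [300. 202.] 558 [0.609 0.033 0.045]
side stub_a 0.69 [253. 161.] 426 [0.521 0.272 0.045]
side stub_a 0.56 [215. 149.] 385 [0.405 0.38  0.045]
side fitted_ring 0.49 [288. 311.] 1121 [ 0.439 -0.316  0.045]
side rest 0.9 [290. 311.] 1150 [ 0.442 -0.318  0.045]
wrist [0.674 0.084 0.373]
wrist pliers 0.88 [214. 371.] 395 [ 0.574 -0.28   0.045]
wrist pliers 0.58 [ 39. 370.] 197 [ 0.196 -0.363  0.045]
wrist pliers 0.58 [ 74. 104.] 2174 [0.436 0.099 0.045]
wrist stub_a 0.71 [230. 130.] 4717 [0.621 0.055 0.045]
wrist stub_a 0.54 [350. 333.] 1005 [ 0.764 -0.204  0.045]
wrist fitted_ring 0.66 [238. 119.] 69 [0.629 0.066 0.045]
wrist rest 0.74 [191. 355.] 481 [ 0.544 -0.248  0.045]
```

View pics/a.png

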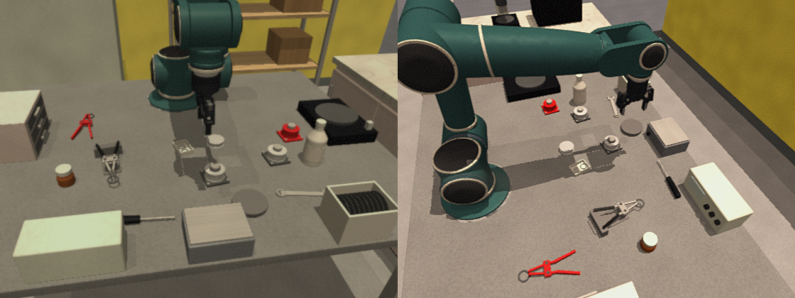

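View pics/w.png

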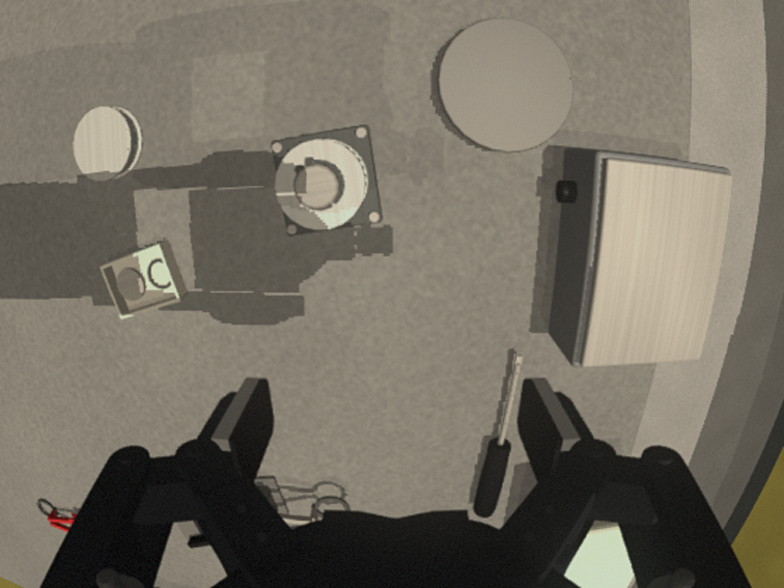

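```bash
python3 - <<'E'
from h import *
P={n:bot.read_camera(n) for n in("scene","side","wrist")}
def crop(n,c,h,w=400):
    im=P[n]["image"];x,y=c;return cv2.resize(im[y-int(h*.75):y+int(h*.75),x-h:x+h],(w,300),interpolation=cv2.INTER_CUBIC)
a=np.hstack([crop("scene",(301,245),30),crop("scene",(388,218),30)])
b=np.hstack([crop("wrist",(230,130),44),crop("scene",(154,222),40)])
save("pics/c.png",np.vstack([a,b]))
E
```

```text
(no output)
```

View pics/c.png

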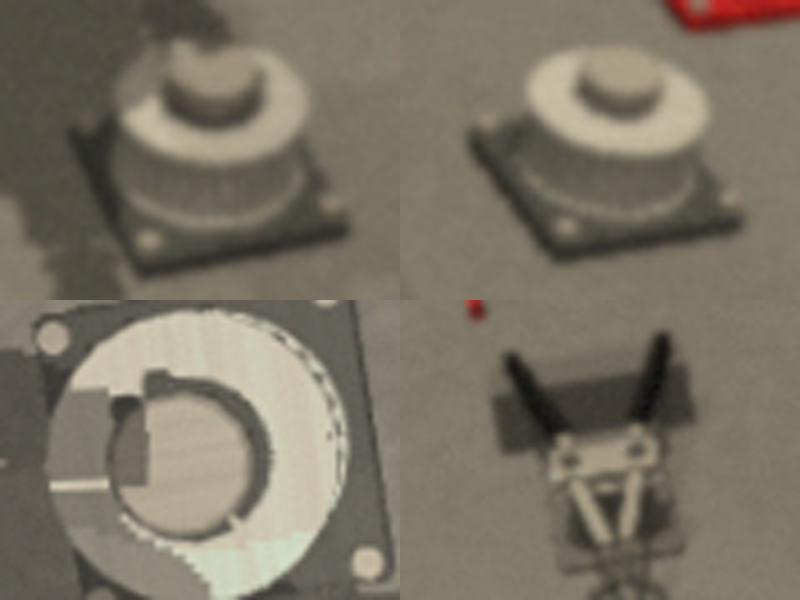

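The pulley block at scene (301,248) shows a wide dark band and lugs, so it looks fitted. The one at (388,222) shows a bare groove and looks like the target. The red block at (407,185) and the red pliers at (117,175) are look-alikes. The real pliers are at (154,220). I'll confirm the stub with the wrist camera later and go to the pliers first.

```bash
python3 -m pendant '[{"turn":[0,0,-0.14],"delta_pos":[-30,-40,0],"gripper":1},{"turn":[0,0,-0.28],"delta_pos":[-60,-80,0],"gripper":1},{"turn":[0,0,-0.42],"delta_pos":[-90,-120,0],"gripper":1},{"turn":[0,0,-0.56],"delta_pos":[-120,-160,0],"gripper":1},{"turn":[0,0,-0.70],"delta_pos":[-150,-200,0],"gripper":1}]'
python3 -m pendant '[{"turn":[0,0,-0.14],"delta_pos":[-15,-30,0],"gripper":1},{"turn":[0,0,-0.28],"delta_pos":[-30,-60,0],"gripper":1},{"turn":[0,0,-0.42],"delta_pos":[-45,-85,0],"gripper":1},{"turn":[0,0,-0.56],"delta_pos":[-65,-110,0],"gripper":1},{"turn":[0,0,-0.60],"delta_pos":[-65,-110,0],"gripper":1}]'
python3 -m pendant '[{"turn":[0,0,0],"delta_pos":[0,0,0],"gripper":1},{"turn":[0,0,0],"delta_pos":[0,0,0],"gripper":1}]'
python3 - <<'E'
from h import *
p=bot.read_camera("wrist");s=bot.state();print(s["position"],s["orientation"],s["qpos"])
for k in ("image","K","rvec","tvec"):np.save("w1_"+k,p[k])
im=p["image"]
save("pics/w1.png",im,1.4)
for t in("pliers","handles","rest","eye"):
    for m in bot.masks_of(t,p)[:3]:print(t,m["score"],m["position"],m["region"].sum(),atz(p,m["position"],.045,True))
E
```

```text
time_s: 1.4
position: [0.5236, -0.2012, 0.2395]
orientation: [0.0, 0.908, 0.419, 0.0]
force: [0.8, -0.6, 0.4]
gripper_width: 0.996
gripper_force: 0.0
time_s: 1.9
position: [0.4582, -0.3123, 0.2394]
orientation: [0.0, 0.991, 0.131, -0.0]
force: [0.7, 0.5, 0.0]
gripper_width: 0.996
gripper_force: 0.0
time_s: 2.1
position: [0.4601, -0.3098, 0.2394]
orientation: [0.0, 0.991, 0.136, 0.0]
force: [0.6, 0.0, -0.2]
gripper_width: 0.999
gripper_force: 0.0
[ 0.4602695  -0.30966169  0.23933919] [-1.01854405e-05  9.90707717e-01  1.36008156e-01  4.33761946e-05] [-6.38247123e-01 -1.47151904e-01  1.70167067e+00  7.52499726e-05
  1.58702614e+00  6.59688420e-01]
pliers 0.86 [286.7, 118.1] 3651 [ 0.52462168 -0.29596024  0.045     ]
pliers 0.72 [298.5, 334.5] 1503 [ 0.26883464 -0.38478341  0.045     ]
handles 0.7 [284.7, 117.9] 3825 [ 0.52427598 -0.29397901  0.045     ]
handles 0.68 [299.8, 336.5] 1627 [ 0.26583426 -0.38750424  0.045     ]
handles 0.55 [44.1, 14.8] 1492 [0.59194907 0.02527282 0.045     ]
rest 0.8 [276.9, 185.9] 5278 [ 0.45391633 -0.30523649  0.045     ]
eye 0.71 [288.9, 116.1] 3862 [ 0.52717273 -0.29752854  0.045     ]
eye 0.58 [298.3, 334.6] 1602 [ 0.2685977  -0.38458167  0.045     ]
```

View pics/w1.png

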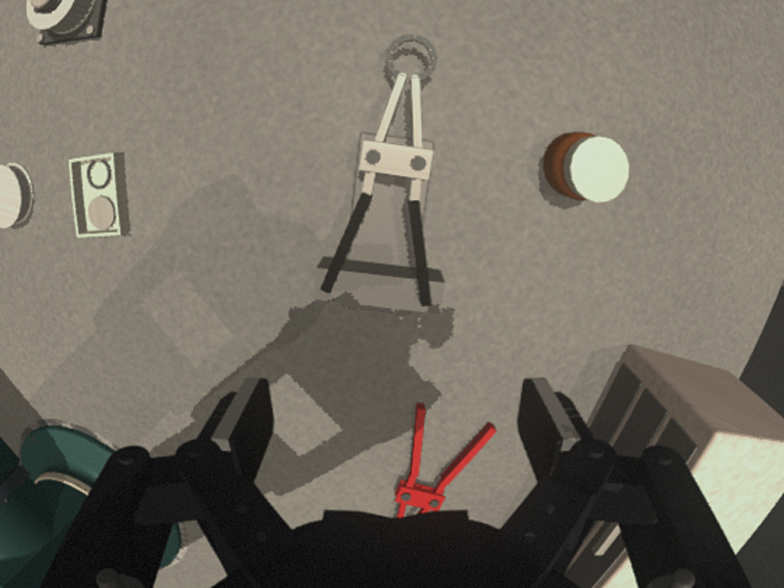

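The steel pliers show the plate at (396,160), ring centre at (411,61) and handle ends at (327,290) and (427,303). The red pair lies apart at (420,490). Next I work out the pose.

```bash
python3 - <<'E'
from h import *
p={k:np.load(f"w1_{k}.npy") for k in ("image","K","rvec","tvec")}
f=lambda u,v,z:atz(p,(u/1.4,v/1.4),z,True)
A=(f(327,290,.054)+f(427,303,.054))/2; B=(f(366,196,.054)+f(414,202,.054))/2;C=f(395.5,160,.054);D=f(411,61,.025)
print(A,B,C,D)
print("dists",np.linalg.norm((D-C)[:2]),np.linalg.norm((C-A)[:2]),np.linalg.norm((C-B)[:2]), np.linalg.norm((D-A)[:2]))
d=(D-A)[:2];y=np.arctan2(d[1],d[0]);u=d/np.linalg.norm(d);print("yaw",y)
v=f(418,163,.054)-f(373,157,.054);print("yaw plate",np.arctan2(v[0],-v[1]))
O=((D[:2]-69*u/1e3)+C[:2]+(A[:2]+.105*u))/3
g=O-.048*u;print("O",O,"grip",g)
q=bot.state()["orientation"];th=2*np.arctan2(q[2],q[1]);print("tool x yaw",th,"turn needed for y-closing perp to pliers:", y-(th-0)); print((g-bot.state()["position"][:2])*1e3)
from scipy.spatial.transform import Rotation as Ro
print(Ro.from_quat([q[1],q[2],q[3],q[0]]).as_matrix().round(3))
E
```

```text
[ 0.42715366 -0.3044721   0.054     ] [ 0.49997151 -0.29445667  0.054     ] [ 0.52756125 -0.29076813  0.054     ] [ 0.60338398 -0.28167234  0.025     ]
dists 0.07636636174290795 0.10133845154623973 0.027835209222145225 0.1776990602613006
yaw 0.1286601472584827
yaw plate 0.1375104298478387
O [ 0.53126711 -0.29076452] grip [ 0.48366385 -0.29692319]
tool x yaw 0.2721971653774937 turn needed for y-closing perp to pliers: -0.143537018119011
[23.37337178 12.69645015]
[[ 0.963  0.269 -0.   ]
 [ 0.269 -0.963  0.   ]
 [-0.    -0.    -1.   ]]
```

```bash
python3 -m pendant '[{"turn":[0,0,-0.07],"delta_pos":[12,6,-30],"gripper":1},{"turn":[0,0,-0.14],"delta_pos":[23,12,-70],"gripper":1},{"turn":[0,0,-0.14],"delta_pos":[23,12.5,-105],"gripper":1},{"turn":[0,0,-0.14],"delta_pos":[23,12.5,-120],"gripper":1},{"turn":[0,0,-0.14],"delta_pos":[23,12.5,-120],"gripper":1}]' 
python3 - <<'E'
from h import *
p=bot.read_camera("wrist");save("pics/w2.png",p["image"],1.4)
for k in ("image","K","rvec","tvec"):np.save("w2_"+k,p[k])
u=np.array([np.cos(.13),np.sin(.13)]);O=np.array([.5313,-.2908])
for n,X in dict(ring=(69,0,25),plate=(0,0,54),hL=(-105,0,54),grip=(-48,0,54)).items():
    w=[*(O+X[0]/1e3*u),X[2]/1e3];print(n,proj(p,w,True)*1.4)
E
```

```text
time_s: 2.85
position: [0.4824, -0.297, 0.1176]
orientation: [-0.001, 0.998, 0.066, -0.001]
force: [-0.6, -0.3, 0.6]
gripper_width: 1.002
gripper_force: 0.0
ring [397.14886363  70.82905483]
plate [397.09364682 217.78652418]
hL [396.57490053 418.94371767]
grip [396.86429547 319.06431106]
```

View pics/w2.png

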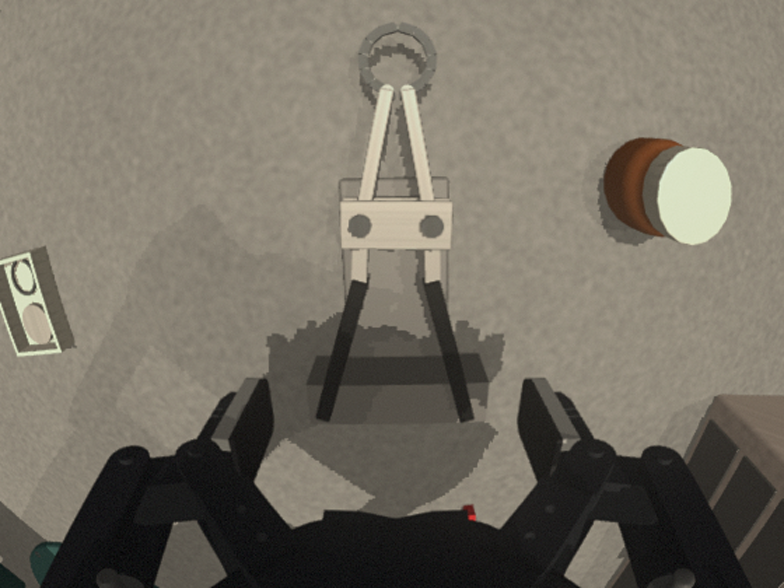

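Alignment is good: the pliers' axis is at column 396, amid the fingers, with the handles between the pads. Now I descend and squeeze.

```bash
python3 -m pendant '[{"turn":[0,0,0],"delta_pos":[0,0,-25],"gripper":1},{"turn":[0,0,0],"delta_pos":[0,0,-50],"gripper":1},{"turn":[0,0,0],"delta_pos":[0,0,-70],"gripper":1},{"turn":[0,0,0],"delta_pos":[0,0,-80],"gripper":1},{"turn":[0,0,0],"delta_pos":[0,0,-80],"gripper":1}]'
python3 -m pendant '[{"turn":[0,0,0],"delta_pos":[0,0,0],"gripper":0.1},{"turn":[0,0,0],"delta_pos":[0,0,0],"gripper":-0.1},{"turn":[0,0,0],"delta_pos":[0,0,1],"gripper":-0.3},{"turn":[0,0,0],"delta_pos":[0,0,2],"gripper":-0.6},{"turn":[0,0,0],"delta_pos":[0,0,3],"gripper":-1}]' 70
python3 -m pendant '[{"turn":[0,0,0],"delta_pos":[0,0,0],"gripper":-1},{"turn":[0,0,0],"delta_pos":[0,0,0],"gripper":-1},{"turn":[0,0,0],"delta_pos":[0,0,0],"gripper":-1},{"turn":[0,0,0],"delta_pos":[0,0,0],"gripper":-1},{"turn":[0,0,0],"delta_pos":[0,0,0],"gripper":-1}]'
```

```text
time_s: 3.4
position: [0.4832, -0.2977, 0.0398]
orientation: [0.0, 0.998, 0.065, 0.0]
force: [0.1, -0.9, 0.5]
gripper_width: 0.998
gripper_force: 0.0
time_s: 3.9
position: [0.4841, -0.2985, 0.0452]
orientation: [0.001, 0.998, 0.065, 0.002]
force: [0.2, -2.3, 5.5]
gripper_width: 0.261
gripper_force: 68.7
time_s: 4.4
position: [0.4841, -0.2985, 0.0451]
orientation: [0.001, 0.998, 0.065, 0.002]
force: [-1.8, -0.6, 14.2]
gripper_width: 0.258
gripper_force: 68.9
```

```bash
python3 -m pendant '[{"turn":[0,0,0],"delta_pos":[0,0,10],"gripper":-1},{"turn":[0,0,0],"delta_pos":[0,0,30],"gripper":-1},{"turn":[0,0,0],"delta_pos":[0,0,60],"gripper":-1},{"turn":[0,0,0],"delta_pos":[0,0,85],"gripper":-1},{"turn":[0,0,0],"delta_pos":[0,0,90],"gripper":-1}]'
python3 -m pendant '[{"turn":[0,0,0],"delta_pos":[0,0,0],"gripper":-1},{"turn":[0,0,0],"delta_pos":[0,0,0],"gripper":-1}]'
python3 - <<'E'
from h import *
P={n:bot.read_camera(n) for n in("side","wrist","scene")}
import pickle;pickle.dump(P,open("P3.pkl","wb"))
s=P["side"]["image"]; 
g=bot.state()["position"];print(g,bot.state()["orientation"])
u=[int(x) for x in proj(P["side"],g)];print(u)
u2=[int(x) for x in proj(P["scene"],g)];print(u2)
def cr(im,u):return cv2.resize(im[u[1]-55:u[1]+50,u[0]-60:u[0]+80],(400,300),interpolation=cv2.INTER_CUBIC)
save("pics/w3.png",np.hstack([cv2.resize(P["wrist"]["image"][:300,80:480],(400,300)),cr(s,u)]))
E
```

```text
time_s: 4.9
position: [0.484, -0.2981, 0.1363]
orientation: [0.001, 0.998, 0.065, 0.002]
force: [0.4, 0.1, -1.3]
gripper_width: 0.259
gripper_force: 68.4
time_s: 5.1
position: [0.4826, -0.2972, 0.1311]
orientation: [-0.0, 0.998, 0.065, -0.001]
force: [0.3, -0.1, -1.4]
gripper_width: 0.26
gripper_force: 68.4
[ 0.48260252 -0.29724912  0.13098681] [-5.81976697e-04  9.97862274e-01  6.53451806e-02 -7.42262158e-04]
[303, 282]
[148, 186]
```

View pics/w3.png

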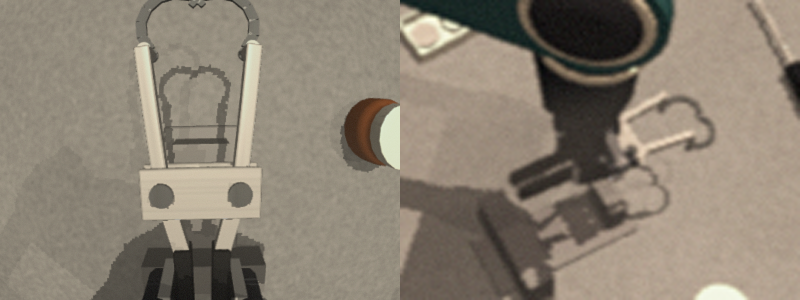

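```bash
python3 - <<'E'
from h import *
import pickle;P=pickle.load(open("P3.pkl","rb"))
def tri(uw,us):
    c1,d1=ray(P["wrist"],uw,True);c2,d2=ray(P["side"],us)
    A=np.stack([d1,-d2],1);t=np.linalg.lstsq(A,c2-c1,rcond=None)[0];a=c1+t[0]*d1;b=c2+t[1]*d2;return (a+b)/2,np.linalg.norm(a-b)
print(tri((333,45),(345.2,275.3)),tri((221,45),(335.75,260.25)))
# distal hinge
print(tri((277,4),((710-400)*.35+243,128*.35+227)))
u=np.array([np.cos(.13),np.sin(.13)]);n=np.array([-u[1],u[0]])
# candidate: level pose
O=np.array([.5313,-.2908])+np.array([.4826,-.2972])-np.array([.4841,-.2985])
for X in [(69,0,-15),(0,0,14),(-26,0,14)]:
    print(X,proj(P["wrist"],[*(O+X[0]/1e3*u),.126+X[2]/1e3],True))
print(P["wrist"]["K"]);print(ray(P["wrist"],(280,210))[0])
for z in(.126,.132,.138):print(z,[atz(P["wrist"],q,z,True).round(4) for q in((240,195),(319,195))], [atz(P["wrist"],q,z-.01,True).round(4) for q in((333,45),(221,45))])
print([ (atz(P["wrist"],(229,40),z,True)-atz(P["wrist"],(327,40),z,True)).round(4) for z in (.1,.106,.111,.116,.122)])
E
```

```text
(array([ 0.59339974, -0.30462069,  0.12130519]), np.float64(0.0008169395996700454)) (array([ 0.58698045, -0.25798334,  0.12718018]), np.float64(0.002274329611545232))
(array([ 0.62702396, -0.27703469,  0.07823402]), np.float64(0.011331899745931132))
(69, 0, -15) [280.11064271  30.67148461]
(0, 0, 14) [279.68968761 189.71367468]
(-26, 0, 14) [279.84457462 248.34115172]
[[325.1922621   0.        282.1320158]
 [  0.        325.1922621 208.5246663]
 [  0.          0.          1.       ]]
[ 0.564893   -0.28607058  0.26544081]
0.126 [array([ 0.5212, -0.2725,  0.126 ]), array([ 0.5258, -0.3077,  0.126 ])] [array([ 0.594 , -0.3052,  0.116 ]), array([ 0.5878, -0.255 ,  0.116 ])]
0.132 [array([ 0.523 , -0.2731,  0.132 ]), array([ 0.5275, -0.3068,  0.132 ])] [array([ 0.5929, -0.3044,  0.122 ]), array([ 0.5868, -0.2562,  0.122 ])]
0.138 [array([ 0.5249, -0.2736,  0.138 ]), array([ 0.5291, -0.3058,  0.138 ])] [array([ 0.5917, -0.3036,  0.128 ]), array([ 0.5859, -0.2575,  0.128 ])]
[array([-0.0061,  0.0485, -0.    ]), array([-0.0059,  0.0467,  0.    ]), array([-0.0057,  0.0453,  0.    ]), array([-0.0055,  0.0438, -0.    ]), array([-0.0053,  0.042 ,  0.    ])]
```

```bash
python3 - <<'E'
from h import *
import pickle;P=pickle.load(open("P3.pkl","rb"))
S={n:bot.read_camera(n) for n in("scene","side")}
def tri(us,uv):
    c1,d1=ray(S["scene"],us);c2,d2=ray(S["side"],uv)
    t=np.linalg.lstsq(np.stack([d1,-d2],1),c2-c1,rcond=None)[0];a=c1+t[0]*d1;b=c2+t[1]*d2;return ((a+b)/2).round(3),np.linalg.norm(a-b).round(4)
for t in("stub_a","solvent_bottle","parts_tray","spare_pulley","wrench"):
    a=bot.masks_of(t,S["scene"]);b=bot.masks_of(t,S["side"])
    for i in a[:3]:
        for j in b[:3]:
            r=tri(i["position"],j["position"])
            if r[1]<.02 and i["score"]>.4 and j["score"]>.4: print(t,i["position"],j["position"],r)
E
```

```text
solvent_bottle [445.3, 203.1] [253.7, 130.4] (array([0.569, 0.429, 0.063]), np.float64(0.0124))
parts_tray [258.2, 206.3] [249.1, 239.6] (array([ 0.416, -0.025, -0.003]), np.float64(0.0046))
```

```bash
python3 -m pendant '[{"turn":[0,0,0],"delta_pos":[-4,15,0],"gripper":-1},{"turn":[0,0,0],"delta_pos":[-8,45,0],"gripper":-1},{"turn":[0,0,0],"delta_pos":[-12,85,0],"gripper":-1},{"turn":[0,0,0],"delta_pos":[-16,125,0],"gripper":-1},{"turn":[0,0,0],"delta_pos":[-20,165,0],"gripper":-1}]'
python3 -m pendant '[{"turn":[0,0,0],"delta_pos":[-4,40,0],"gripper":-1},{"turn":[0,0,0],"delta_pos":[-8,80,0],"gripper":-1},{"turn":[0,0,0],"delta_pos":[-12,120,0],"gripper":-1},{"turn":[0,0,0],"delta_pos":[-16,160,0],"gripper":-1},{"turn":[0,0,0],"delta_pos":[-20,200,0],"gripper":-1}]'
python3 -m pendant '[{"turn":[0,0,0],"delta_pos":[-4,40,0],"gripper":-1},{"turn":[0,0,0],"delta_pos":[-8,80,0],"gripper":-1},{"turn":[0,0,0],"delta_pos":[-12,120,0],"gripper":-1},{"turn":[0,0,0],"delta_pos":[-16,160,0],"gripper":-1},{"turn":[0,0,0],"delta_pos":[-20,190,0],"gripper":-1}]'
python3 -m pendant '[{"turn":[0,0,0],"delta_pos":[0,15,0],"gripper":-1},{"turn":[0,0,0],"delta_pos":[0,15,0],"gripper":-1},{"turn":[0,0,0],"delta_pos":[0,15,0],"gripper":-1}]'
python3 - <<'E'
from h import *
import pickle
p=bot.read_camera("wrist");pickle.dump(p,open("P4.pkl","wb"))
save("pics/w4.png",p["image"][:300,80:480],2)
print(bot.state()["position"],bot.state()["orientation"])
for t in ("stub_a","pliers"):
    for m in bot.masks_of(t,p)[:3]:print(t,m["score"],m["position"],atz(p,m["position"],.042,True))
E
```

```text
time_s: 6.35
position: [0.4622, -0.1306, 0.1323]
orientation: [-0.0, 0.998, 0.065, 0.0]
force: [-0.3, -0.3, -2.0]
gripper_width: 0.264
gripper_force: 68.5
time_s: 6.85
position: [0.4419, 0.0694, 0.1324]
orientation: [-0.0, 0.998, 0.065, 0.0]
force: [-0.4, -0.2, -1.4]
gripper_width: 0.26
gripper_force: 68.5
time_s: 7.35
position: [0.4217, 0.2598, 0.1324]
orientation: [-0.0, 0.998, 0.066, 0.0]
force: [0.4, -0.5, -1.5]
gripper_width: 0.26
gripper_force: 68.5
time_s: 7.65
position: [0.4228, 0.272, 0.1322]
orientation: [0.0, 0.998, 0.066, -0.0]
force: [0.1, -0.1, -1.5]
gripper_width: 0.257
gripper_force: 68.6
[0.4229896  0.27166161 0.13225952] [ 1.57904347e-04  9.97876949e-01  6.51273337e-02 -2.40845352e-05]
stub_a 0.98 [526.8, 40.7] [0.60054334 0.09140141 0.042     ]
stub_a 0.98 [125.7, 200.7] [0.41894789 0.3960348  0.042     ]
stub_a 0.72 [276.5, 48.6] [0.54077488 0.29178988 0.042     ]
pliers 0.92 [279.7, 189.8] [0.44234253 0.27681678 0.042     ]
```

View pics/w4.png

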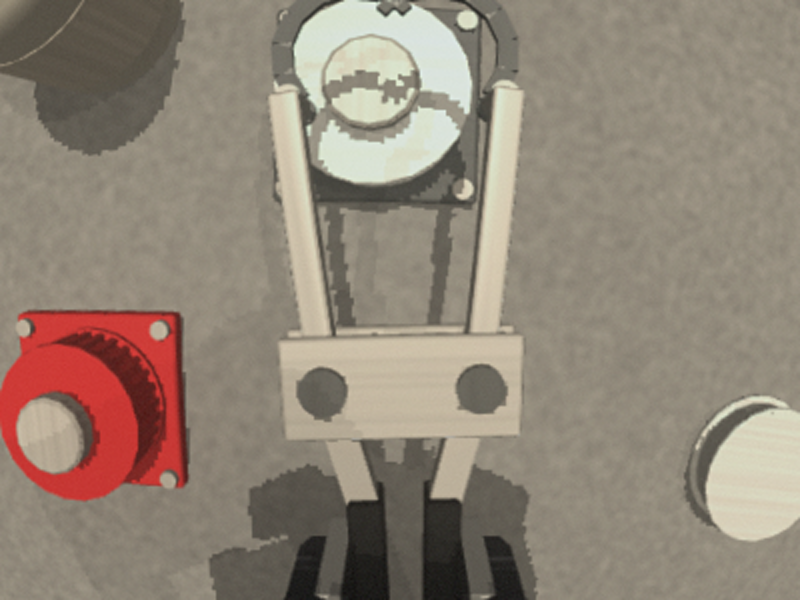

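The wrist view shows the target stub's top at (371,82) in the crop, with a bare groove (no lugs or ring). The spread ring is held around it, centred on column about 396. The red block is off to the left.

```bash
python3 - <<'E'
from h import *
import pickle;p=pickle.load(open("P4.pkl","rb"))
S=atz(p,(265.5,41),.0565,True);print("stub",S)
S2=atz(p,(80+383/2,92/2),.042,True);print("pulley face",S2)
for r in (30.7,36): print("eye",atz(p,(278,r),.112,True), "shift",(S-atz(p,(278,r),.112,True))*1e3)
E
```

```text
stub [0.54267084 0.29878853 0.0565    ]
pulley face [0.54219741 0.29537086 0.042     ]
eye [0.53848399 0.28962439 0.112     ] shift [  4.18684595   9.16413979 -55.5       ]
eye [0.53586944 0.28928054 0.112     ] shift [  6.80139266   9.50799141 -55.5       ]
```

```bash
python3 -m pendant '[{"turn":[0,0,0],"delta_pos":[2,4,-10],"gripper":-1},{"turn":[0,0,0],"delta_pos":[5,8,-25],"gripper":-1},{"turn":[0,0,0],"delta_pos":[5,8,-40],"gripper":-1},{"turn":[0,0,0],"delta_pos":[5,8,-40],"gripper":-1},{"turn":[0,0,0],"delta_pos":[5,8,-40],"gripper":-1}]'
python3 - <<'E'
from h import *
import pickle
P={n:bot.read_camera(n) for n in("wrist","side","scene")};pickle.dump(P,open("P5.pkl","wb"))
print(bot.state()["position"])
u=[int(x) for x in proj(P["scene"],[.543,.297,.05])];v=[int(x) for x in proj(P["side"],[.543,.297,.05])];print(u,v)
w=cv2.resize(P["wrist"]["image"][:150,180:380],(800,600),interpolation=cv2.INTER_CUBIC)[:340]
cr=lambda im,u:cv2.resize(im[u[1]-20:u[1]+19,u[0]-30:u[0]+30],(400,260),interpolation=cv2.INTER_CUBIC)
save("pics/w5.png",np.vstack([w,np.hstack([cr(P["scene"]["image"],u),cr(P["side"]["image"],v)])]))
E
```

```text
time_s: 8.3
position: [0.4277, 0.2803, 0.0916]
orientation: [0.0, 0.998, 0.065, -0.001]
force: [-0.1, 0.9, -1.4]
gripper_width: 0.259
gripper_force: 68.6
[0.42822403 0.28061913 0.09285891]
[389, 207] [256, 154]
```

View pics/w5.png

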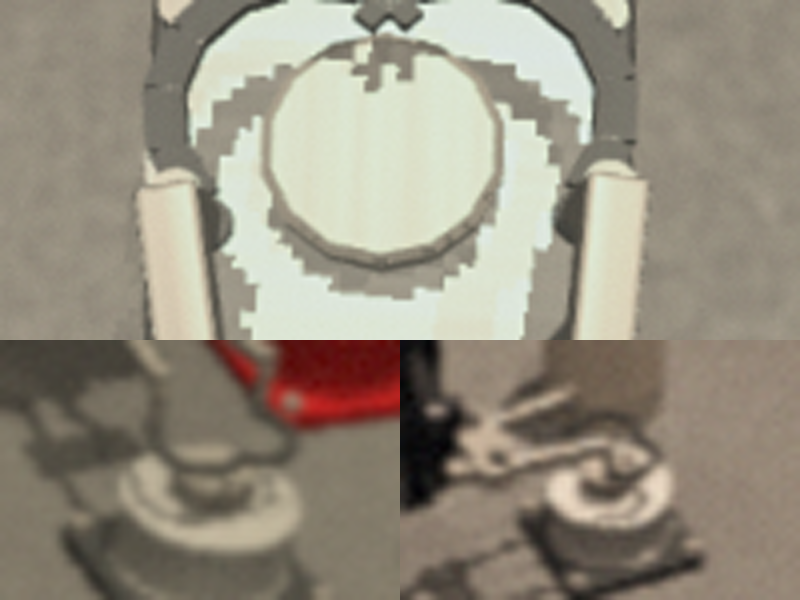

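```bash
python3 - <<'E'
from h import *
import pickle;p=pickle.load(open("P5.pkl","rb"))["wrist"]
u=np.array([np.cos(.13),np.sin(.13)]);n=np.array([-u[1],u[0]])
q=lambda x,y,z:atz(p,(180+x/4,y/4),z,True)[:2]
S=q(382,148,.0565);print("stub",S)
for nm,x,y,z in [("hinge in",388,30,.0725),("mid",391.5,100,.0725),("lugs",391.5,222,.072),("stubtop edge far",383,40,.0565),("near",383,255,.0565),("left",266,145,.0565),("right",500,145,.0565),("arm tip",391.5,175,.085),("wallL",187,100,.0725)]:
    d=(q(x,y,z)-S)*1e3;print(nm,d@u,d@n)
# model eye
T=bot.state()["position"];print("TCP",T,"dist TCP->stub along/across",(S-T[:2])@u*1e3,(S-T[:2])@n*1e3)
E
```

```text
stub [0.54301851 0.29926639]
hinge in 11.617371380196634 -0.9871692293759501
mid 2.7589762443686303 -1.3986077884979122
lugs -12.105858685833786 -1.3956408435939924
stubtop edge far 14.922408618810868 -0.11311474792844137
near -14.307237715219863 -0.12543448038786156
left 0.7476612008241887 14.78892794930553
right 0.5431386525370535 -14.993446723990466
arm tip -8.694520397335475 -1.5545574713748012
wallL 3.589969615986177 22.36968466292114
TCP [0.42822403 0.28061913 0.09285891] dist TCP->stub along/across 116.24315452642834 3.6086276915709914
```

```bash
python3 - <<'E'
from h import *
import pickle
from scipy.optimize import brentq
w2={k:np.load(f"w2_{k}.npy") for k in ("K","rvec","tvec")};p4=pickle.load(open("P4.pkl","rb"))
f2=lambda x,y,z:atz(w2,(x/1.4,y/1.4),z,True); f4=lambda x,y,z:atz(p4,(80+x/2,y/2),z,True)
u=np.array([np.cos(.13),np.sin(.13)]);n=np.array([-u[1],u[0]])
PL,PR=f2(360,226,.054),f2(432,226,.054);s=np.linalg.norm(PL-PR);print("pivot sep",s)
z4=brentq(lambda z:np.linalg.norm(f4(322,391,z)-f4(481,389,z))-s,.08,.2)
print("pivot-top z",z4,"expected if rigid lift: .054+.0875=",.054+.1322-.045)
za=.049
tL,tR=f2(386,90,za),f2(408,88,za)
loc=lambda X,P:np.array([(X-P)[:2]@u,(X-P)[:2]@n])
c,si=np.cos(.28),np.sin(.28)
a=loc(tL,PL);b=loc(tR,PR);print(a,b)
# squeeze spreads tips: left (+n) tip moves +n => rotate +.28 ; right -.28
aL=np.array([[c,-si],[si,c]])@a;bR=np.array([[c,si],[-si,c]])@b
print("spread tips rel pivots",aL,bR); sep=s+aL[1]-bR[1];print("tip sep",sep)
for (x1,x2) in((288,506),):
  zt=brentq(lambda z:np.linalg.norm(f4(x1,90,z)-f4(x2,90,z))-sep,.05,.2);print("tip z",zt)
  Cm=(f4(322,391,z4)+f4(481,389,z4))/2;Tm=(f4(x1,90,zt)+f4(x2,90,zt))/2
  print("pivot mid",Cm,"along pivot->tip",(Tm-Cm)[:2]@u*1e3, "vs TCP",(Cm[:2]-np.array([.42299,.27166]))@u*1e3)
E
```

```text
pivot sep 0.03185048070073947
pivot-top z 0.14259214452666927 expected if rigid lift: .054+.0875= 0.1412
[ 0.06025407 -0.01150951] [0.06112885 0.01078404]
spread tips rel pivots [0.06108822 0.00559028] [ 0.06172844 -0.00652925]
tip sep 0.043970007031447
tip z 0.1332525204726292
pivot mid [0.46830577 0.27906757 0.14259214] along pivot->tip 60.80164913966403 vs TCP 45.8936671855368
```

```bash
python3 -m pendant '[{"turn":[0,0,0],"delta_pos":[2,1,-1],"gripper":-1},{"turn":[0,0,0],"delta_pos":[4,2,-5],"gripper":-1},{"turn":[0,0,0],"delta_pos":[4.3,2,-10],"gripper":-1},{"turn":[0,0,0],"delta_pos":[4.3,2,-10],"gripper":-1},{"turn":[0,0,0],"delta_pos":[4.3,2,-10],"gripper":-1}]'
python3 - <<'E'
from h import *
import pickle
P={n:bot.read_camera(n) for n in("wrist","side","scene")};pickle.dump(P,open("P6.pkl","wb"))
print(bot.state()["position"])
u=[389,207];v=[256,154]
w=cv2.resize(P["wrist"]["image"][:80,180:380],(800,320),interpolation=cv2.INTER_CUBIC)
cr=lambda im,u:cv2.resize(im[u[1]-20:u[1]+19,u[0]-30:u[0]+30],(400,260),interpolation=cv2.INTER_CUBIC)
save("pics/w6.png",np.vstack([w,np.hstack([cr(P["scene"]["image"],u),cr(P["side"]["image"],v)])]))
E
```

```text
time_s: 8.95
position: [0.4322, 0.2824, 0.082]
orientation: [0.0, 0.998, 0.065, -0.0]
force: [-0.4, 0.4, -1.6]
gripper_width: 0.259
gripper_force: 68.6
[0.43233827 0.28251934 0.08245109]
```

View pics/w6.png

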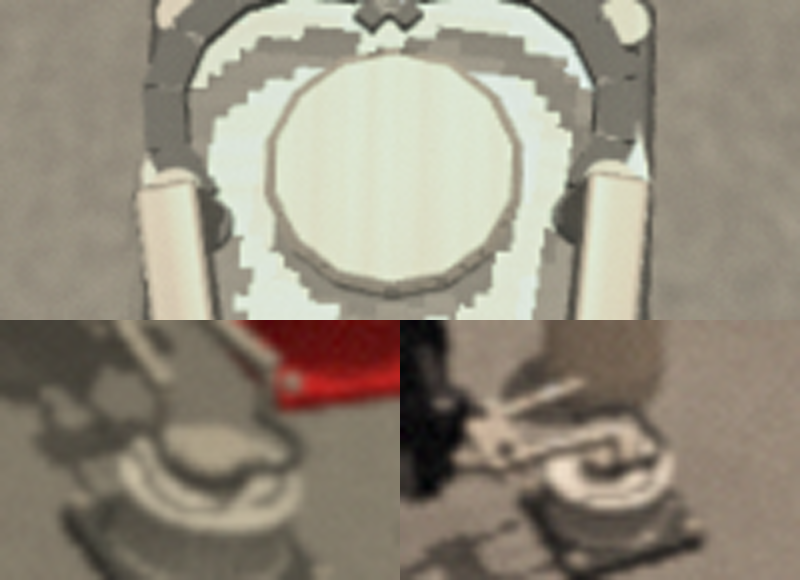

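```bash
python3 - <<'E'
from h import *
import pickle;p=pickle.load(open("P6.pkl","rb"))["wrist"]
u=np.array([np.cos(.13),np.sin(.13)]);n=np.array([-u[1],u[0]])
q=lambda x,y,z:atz(p,(180+x/4,y/4),z,True)[:2]
F=q(394,50,.0565);N=q(394,292,.0565);S=(F+N)/2;T=bot.state()["position"][:2]
print(S,(F-N)@u*1e3,(q(266,165,.0565)-q(523,165,.0565))@n*1e3,"TCP->stub",(S-T)@u*1e3,(S-T)@n*1e3)
for z in(.057,.059,.0615,.064):
  print(z,[( (q(*a,z)-S)@u*1e3).round(1) for a in((388,30),(391,100),(391,222))],[( (q(*a,z)-S)@n*1e3).round(1) for a in((388,30),(187,100),(596,100),(233,222),(556,222))])
E
```

```text
[0.54319747 0.299213  ] 30.88429759732096 30.89608407790374 TCP->stub 112.08782668361087 2.1816594275079537
0.057 [np.float64(18.0), np.float64(8.8), np.float64(-6.8)] [np.float64(0.7), np.float64(25.0), np.float64(-24.3), np.float64(19.3), np.float64(-19.4)]
0.059 [np.float64(17.4), np.float64(8.3), np.float64(-7.1)] [np.float64(0.7), np.float64(24.7), np.float64(-24.0), np.float64(19.1), np.float64(-19.2)]
0.0615 [np.float64(16.6), np.float64(7.7), np.float64(-7.4)] [np.float64(0.7), np.float64(24.3), np.float64(-23.7), np.float64(18.8), np.float64(-18.9)]
0.064 [np.float64(15.9), np.float64(7.1), np.float64(-7.8)] [np.float64(0.6), np.float64(23.8), np.float64(-23.3), np.float64(18.4), np.float64(-18.7)]
```

```bash
python3 -m pendant '[{"turn":[0,0,0],"delta_pos":[1.5,0.2,0],"gripper":-1},{"turn":[0,0,0],"delta_pos":[1.5,0.2,-2],"gripper":-1},{"turn":[0,0,0],"delta_pos":[1.5,0.2,-4],"gripper":-1},{"turn":[0,0,0],"delta_pos":[1.5,0.2,-6],"gripper":-1},{"turn":[0,0,0],"delta_pos":[1.5,0.2,-6],"gripper":-1}]'
python3 -m pendant '[{"turn":[0,0,0],"delta_pos":[0,0,-2],"gripper":-1},{"turn":[0,0,0],"delta_pos":[0,0,-4],"gripper":-1},{"turn":[0,0,0],"delta_pos":[0,0,-5],"gripper":-1},{"turn":[0,0,0],"delta_pos":[0,0,-5],"gripper":-1}]'
```

```text
time_s: 9.6
position: [0.4336, 0.2826, 0.0758]
orientation: [0.0, 0.998, 0.065, -0.0]
force: [0.3, 0.2, -2.3]
gripper_width: 0.257
gripper_force: 68.6
time_s: 10.0
position: [0.4337, 0.2826, 0.0711]
orientation: [0.0, 0.998, 0.065, -0.0]
force: [-0.8, -0.5, -1.8]
gripper_width: 0.263
gripper_force: 68.6
```

```bash
python3 -m pendant '[{"turn":[0,0,0],"delta_pos":[0,0,-1.5],"gripper":-1},{"turn":[0,0,0],"delta_pos":[0,0,-3],"gripper":-1},{"turn":[0,0,0],"delta_pos":[0,0,-3],"gripper":-1},{"turn":[0,0,0],"delta_pos":[0,0,-3],"gripper":-1}]'
python3 -m pendant '[{"turn":[0,0,0],"delta_pos":[0,0,-1],"gripper":-1},{"turn":[0,0,0],"delta_pos":[0,0,-2],"gripper":-1},{"turn":[0,0,0],"delta_pos":[0,0,-2],"gripper":-1},{"turn":[0,0,0],"delta_pos":[0,0,-2],"gripper":-1}]'
```

```text
time_s: 10.4
position: [0.4338, 0.2827, 0.0683]
orientation: [0.0, 0.998, 0.065, -0.0]
force: [-0.6, -1.4, -1.6]
gripper_width: 0.259
gripper_force: 68.5
time_s: 10.8
position: [0.4338, 0.2827, 0.0663]
orientation: [-0.0, 0.998, 0.065, -0.0]
force: [0.6, 0.2, -1.6]
gripper_width: 0.263
gripper_force: 68.5
```

```bash
for i in 1 2; do :; done; python3 -m pendant '[{"turn":[0,0,0],"delta_pos":[0,0,-1],"gripper":-1},{"turn":[0,0,0],"delta_pos":[0,0,-1],"gripper":-1},{"turn":[0,0,0],"delta_pos":[0,0,-1],"gripper":-1}]'
python3 -m pendant '[{"turn":[0,0,0],"delta_pos":[0,0,-1],"gripper":-1},{"turn":[0,0,0],"delta_pos":[0,0,-1],"gripper":-1},{"turn":[0,0,0],"delta_pos":[0,0,-1],"gripper":-1}]'
python3 -m pendant '[{"turn":[0,0,0],"delta_pos":[0,0,-1],"gripper":-1},{"turn":[0,0,0],"delta_pos":[0,0,-1],"gripper":-1},{"turn":[0,0,0],"delta_pos":[0,0,-1],"gripper":-1}]'
```

```text
time_s: 11.1
position: [0.4339, 0.2827, 0.0654]
orientation: [-0.0, 0.998, 0.065, 0.0]
force: [-0.2, -0.0, -1.3]
gripper_width: 0.26
gripper_force: 68.6
time_s: 11.4
position: [0.4339, 0.2827, 0.0644]
orientation: [-0.0, 0.998, 0.065, 0.0]
force: [-0.5, -0.8, 0.2]
gripper_width: 0.26
gripper_force: 68.6
time_s: 11.7
position: [0.4339, 0.2827, 0.0634]
orientation: [-0.0, 0.998, 0.065, 0.0]
force: [-1.8, -0.3, 0.6]
gripper_width: 0.259
gripper_force: 68.7
```

Contact with the pulley's face started near TCP z 0.0645, as expected. I'll take one last look before handing in.

```bash
python3 - <<'E'
from h import *
import pickle
P={n:bot.read_camera(n) for n in("wrist","side","scene")};pickle.dump(P,open("P7.pkl","wb"))
print(bot.state()["position"],bot.state()["force"])
u=[389,207];v=[256,154]
w=cv2.resize(P["wrist"]["image"][:85,180:380],(800,340),interpolation=cv2.INTER_CUBIC)
cr=lambda im,u:cv2.resize(im[u[1]-20:u[1]+19,u[0]-30:u[0]+30],(400,260),interpolation=cv2.INTER_CUBIC)
save("pics/w7.png",np.vstack([w,np.hstack([cr(P["scene"]["image"],u),cr(P["side"]["image"],v)])]))
E
```

```text
[0.43383292 0.28273584 0.06340751] [-1.82165607  0.16601528  1.63541275]
```

View pics/w7.png

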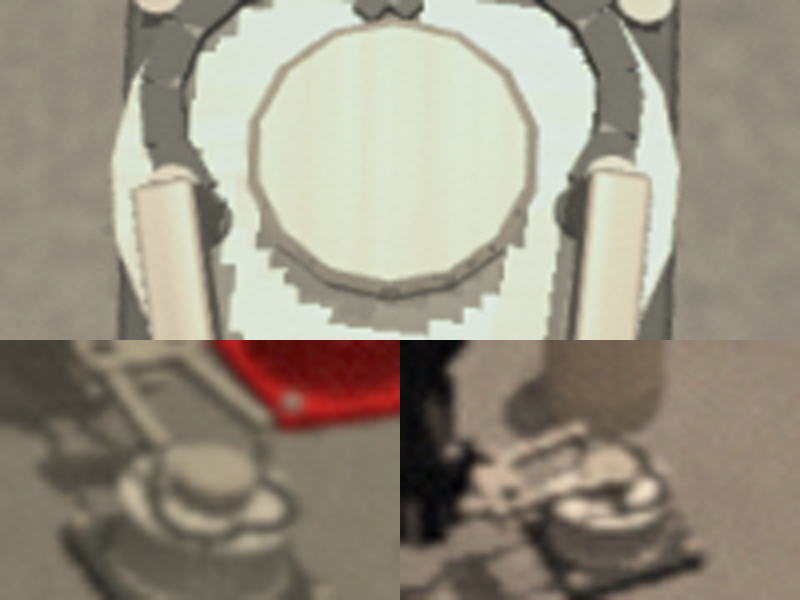

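```bash
python3 - <<'E'
from h import *
import pickle;p=pickle.load(open("P7.pkl","rb"))["wrist"]
u=np.array([np.cos(.13),np.sin(.13)]);n=np.array([-u[1],u[0]])
q=lambda x,y,z:atz(p,(180+x/4,y/4),z,True)[:2]
F=q(394,24,.0565);N=q(394,292,.0565);S=(F+N)/2;T=bot.state()["position"][:2]
S=(S+q((248+538)/2,150,.0565))/2
print(S,"stub from TCP",(S-T)@u*1e3,(S-T)@n*1e3,"hinge",(q(388,22,.045)-S)@u*1e3,"walls",(q(187,100,.045)-S)@n*1e3,(q(598,100,.045)-S)@n*1e3)
E
```

```text
[0.54333219 0.29919285] stub from TCP 110.70868950555834 2.1232960801000544 hinge 18.61638207071554 walls 24.06275610656098 -23.479821162758302
```

The ring lies flat round the target stub, but the plate measurement puts the eye about 4 mm past the axis. I'll ease back 2 mm; the groove gives the room.

```bash
python3 -m pendant '[{"turn":[0,0,0],"delta_pos":[0,0,0.5],"gripper":-1},{"turn":[0,0,0],"delta_pos":[-1,-0.1,0.5],"gripper":-1},{"turn":[0,0,0],"delta_pos":[-2,-0.3,0.5],"gripper":-1},{"turn":[0,0,0],"delta_pos":[-2,-0.3,0],"gripper":-1},{"turn":[0,0,0],"delta_pos":[-2,-0.3,0],"gripper":-1}]'
python3 -m pendant '[{"turn":[0,0,0],"delta_pos":[0,0,0],"gripper":-1},{"turn":[0,0,0],"delta_pos":[0,0,0],"gripper":-1},{"turn":[0,0,0],"delta_pos":[0,0,0],"gripper":-1}]'
```

```text
time_s: 12.35
position: [0.4317, 0.2824, 0.0633]
orientation: [0.0, 0.998, 0.065, -0.0]
force: [-1.1, -0.1, 2.2]
gripper_width: 0.257
gripper_force: 68.7
time_s: 12.65
position: [0.4317, 0.2824, 0.0633]
orientation: [0.0, 0.998, 0.065, -0.0]
force: [-2.6, -0.8, 2.8]
gripper_width: 0.259
gripper_force: 68.7
```

```bash
python3 -c "
from cell import bot
print(bot.finish_job())"
```

```text
the job is handed in; nothing more can be done
None
```

I handed the job in at about 12.7 s, with the ring spread and lying on the pulley's face in the empty groove. The pliers were still held at about 69 N; my two measurements put the eye about 2 mm to either side of the stub's axis (7 mm allowed), and no verdict came back.

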